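# Sweep the jar lids into the wash-up tray

## Robot

A 6-joint arm with a two-finger parallel gripper is mounted at the origin on the work surface. World frame = base frame: x ahead of the robot, y to its left, z up, the work surface at z = 0. Lengths are in mm, angles in rad, forces in N, time in s.
With the tool pointing down it reaches from about 350 to 875 mm from the base axis. Payload 4.2 kg.
Tool frame: the origin (TCP) lies midway between the tips of the shut fingers; the grasp point (between the pads) lies 19 mm behind it; z points along the fingers, y is the direction in which the jaws open and shut (so a half turn about z gives the same grasp; the last joint's range is limited). The gripper opens to 85 mm and grips with 20 to 120 N. Pads are 22 mm wide; open, the fingers measure 114 mm over their backs; the gripper's body (76 mm by 85 mm) begins 54 mm behind the grasp point. The pads swing forward as they close: fully open they stand 13 mm farther back than shut.
Start: joints at [1.517, 0.385, 0.008, 0, -1.194, -0.259], TCP at [192.295, 594.661, 198.712] pointing down, gripper open.
Joint ranges: [-3.14, 3.14], [-1.21, 2.06], [-1.07, 1.41], [-3.16, 2.05], [-2.99, -0.16], [-3.1, 3.1]. Speed limits (rad/s): [2.79, 2.79, 3.14, 3.14, 3.14, 3.14].

## Interface

Orientations are given as a unit quaternion [x, y, z, w].
In Python, from bench import arm gives the robot as it stands. The module is installed in compiled form; this text tells all that it offers.
- The arm moves only by the tool drive_tool, never from a script. Its argument "moves" is a list that holds one entry, the list of rows, each a list of 7 numbers: the opening, from 0 (shut) to 1 (fully open), then the shift along the tool's x, y, z in m, then the turn, a rotation vector about the tool's x, y, z in rad. In form: [[[hand, dx, dy, dz, wx, wy, wz], ...]]. A call has 1 to 20 rows; each row shifts and turns the pose as measured when the row begins, along the tool's axes as they then stand; what a row does not reach is not made up. A row lasts 1/10 s, in which the tool goes at most 50 mm and 8.59 degrees, less where a joint would pass 70% of its speed; a pose out of reach is approached as far as the arm can. A call with a gripper value outside its range is refused whole. The fingers move at their own pace and stop on an object; the grip force is fixed at half the most. Time passes only in rows, so rows that do not move let the fingers close. It gives the time, the measured TCP pose, the force and the opening at its end, in the units of the state.
- arm.read_state(): the state, without advancing time (a new reading comes with each control period).
- arm.get_image(name): name is "scene" or "top"; returns (picture, depth): 480x640x3 uint8, red, green, blue; 480x640 float32, mm along the optical axis (not along the pixel's ray), 0 where there is no reading.
- arm.camera_params(name): a dict with "fov_y" (degrees; the focal length in pixels is half the picture's height over the tangent of half this angle, whatever the lens; pixels are square), "cx", "cy" (the principal point, pixels), "world_from_camera" (4x4, takes a point from camera to world coordinates). Camera axes: x right, y down, z forward; pixel columns grow to the right and rows downward; lengths in mm; the calibration is good to about 2 mm. A picture is of the moment at which its call begins. camera_params takes no time and is no camera call.
- arm.job_done(): hands the job in, once; it reports no verdict.
The state is a dict: "clock": time; "joints": joint angles; "joint_vel": joint speeds; "joint_efforts": joint torques, N m; "position": TCP position; "ee_rot": TCP orientation; "contact_force": force on the tool from outside, world axes, zero at the start; "wrist_torque": the same for the moment, N m; "gripper_width": finger opening in mm.
Only numpy, scipy, OpenCV 4.12 (cv2) and the standard library are available. Lean on these libraries where they do the work, as an engineer would, in place of code of your own. Each camera call takes 0.05 s, during which the arm holds its last target.

## Task

Three small aluminium jar lids are left on the raised granite worktop: sweep them along the granite with the fingertips and over the edge, so that all three drop into the steel tray beside it. Only push the lids, never pick them up, and leave the tumbler, salt pot, fork, dabbas and orange-lidded container where they stand.

Things in the scene. Friction and masses are not known exactly. Their poses are not given: they have to be found in the camera images.
- worktop: Fixed raised slab of speckled grey granite, 420 (x) by 280 (y) by 45 mm high, standing on the table. Flat top 45 mm above its origin, no rim. Origin: centre of its underside, z up; x runs away from the robot. The steel tray stands against one of its two long sides (+y or -y), the spoon box against the other; both have the slab's yaw.
- tray: Fixed open steel pull-out tray, 420 (x) by 220 (y) by 40 mm high, walls 3 mm, inner floor 3 mm up; its rim is 5 mm lower than the granite top, with a 2 mm gap beside the slab. Origin: centre of its underside, z up, axes parallel to the slab's. Its side (+y or -y of the slab) changes.
- spoon_box: Fixed closed wooden spoon box with brass latch and hinges, 300 (x) by 220 (y) by 45 mm, against the slab side opposite the tray. Origin: centre of its underside, z up
- lid1_center (a point): One of three equal small plain aluminium jar lids, a disc 40 mm across and 12 mm high (14 to 30 g), lying loose and flat on the granite. The point is its centre, 6 mm above the granite. The three lids and the tumbler each lie in their own strip across the slab (x -108, -36, 36 or 108 mm in the slab's frame, within 8 mm; y within 60 mm), in any order.
- lid2_center (a point): One of three equal small plain aluminium jar lids, a disc 40 mm across and 12 mm high (14 to 30 g), lying loose and flat on the granite. The point is its centre, 6 mm above the granite. The three lids and the tumbler each lie in their own strip across the slab (x -108, -36, 36 or 108 mm in the slab's frame, within 8 mm; y within 60 mm), in any order.
- lid3_center (a point): One of three equal small plain aluminium jar lids, a disc 40 mm across and 12 mm high (14 to 30 g), lying loose and flat on the granite. The point is its centre, 6 mm above the granite. The three lids and the tumbler each lie in their own strip across the slab (x -108, -36, 36 or 108 mm in the slab's frame, within 8 mm; y within 60 mm), in any order.
- lid1: The same jar lid (see its centre point); origin: centre of its underside
- lid2: The same jar lid (see its centre point); origin: centre of its underside
- lid3: The same jar lid (see its centre point); origin: centre of its underside
- tumbler: Short open steel tumbler, 50 mm across, 50 mm high, standing on the granite among the lids. Origin: centre of its underside. To be left alone.
- fork: Red plastic fork, 150 mm long, 24 mm wide, 5 mm thick, lying along the slab's y at its far end (slab x about 178 mm). Origin: centre of its underside. To be left alone.
- salt_pot: Small glass salt pot with steel cap, 42 mm across, 44 mm high, on the slab's near end (slab x about -178 mm). Origin: centre of its underside. To be left alone.
- dabba1: Round aluminium dabba, 70 mm across, 55 mm high, at the near end of the tray. Origin: centre of its underside. To be left alone.
- dabba2: Round aluminium dabba, 70 mm across, 45 mm high, at the far end of the tray. Origin: centre of its underside. To be left alone.
- container: Clear container with orange silicone lid, 62 by 60 by 42 mm, in the middle of the tray. Origin: centre of its underside. To be left alone.

How it is judged:
By the outcome, as a careful person would: the job done as asked, in the order asked, and still so for the second after the job is handed in, with the robot touching nothing.
It also fails if it takes over 58 s, if anything falls off the work surface, if the arm or the gripper's body presses on something with over 40 N, if the wrist force passes 120 N, or if a joint passes its speed limit or range.

## Working session

There is one attempt and no reset: what is moved stays moved. The work goes in short steps, Python scripts to look and compute and a tool call to move; the robot and the scene stay as the last step left them, time stands still between calls to the robot, and variables do not carry over. Pictures are saved under pics/ and viewed, and the job is handed in when it is done.

Besides the shell and the picture viewer there is one more tool, called as name([rows], argument=value, ...), one row to a line, values as JSON. drive_tool: Moves the arm, as the interface text tells. Its arguments: {"type":"object","properties":{"moves":{"type":"array","items":{"type":"array","items":{"type":"array","items":{"type":"number"}}}}},"required":["moves"]}

```bash
mkdir -p pics
python3 - <<'E'
from bench import arm
import cv2,numpy as np
for n in("top","scene"):
    p,d=arm.get_image(n); cv2.imwrite(f"pics/{n}0.png",p[:,:,::-1]); np.save(f"{n}_d.npy",d); np.save(f"{n}_p.npy",p)
    print(n,arm.camera_params(n))
print(arm.read_state())
E
```

```text
top {'fov_y': 47.39131551978182, 'cx': 323.30362614736185, 'cy': 242.8280465149079, 'world_from_camera': array([[-2.80496249e-02, -9.88045532e-01,  1.51589065e-01,
         4.04508435e+02],
       [-9.99606302e-01,  2.78280178e-02, -3.58359093e-03,
         1.60186180e+01],
       [-6.77672193e-04, -1.51629903e-01, -9.88437106e-01,
         9.96789186e+02],
       [ 0.00000000e+00,  0.00000000e+00,  0.00000000e+00,
         1.00000000e+00]])}
scene {'fov_y': 45.566434811931174, 'cx': 314.43485751561167, 'cy': 230.75439329236477, 'world_from_camera': array([[-6.94364840e-01,  4.44087264e-01, -5.66254333e-01,
         1.11904538e+03],
       [ 7.19602198e-01,  4.34491256e-01, -5.41654895e-01,
         5.36981726e+02],
       [ 5.49051628e-03, -7.83583977e-01, -6.21261623e-01,
         6.77165554e+02],
       [ 0.00000000e+00,  0.00000000e+00,  0.00000000e+00,
         1.00000000e+00]])}
{'clock': 0.1, 'joints': array([ 1.51657972e+00,  3.85506274e-01,  6.74471044e-03, -4.72783647e-04,
       -1.19402695e+00, -2.58595730e-01]), 'joint_vel': array([-0.00021981, -0.00103816,  0.00348862,  0.0032407 , -0.00022121,
        0.00023569]), 'joint_efforts': array([-2.32892762e-04, -3.93320954e+01,  1.88928616e+01,  4.19782698e+00,
       -2.59996094e-03,  8.54279079e-06]), 'position': array([192.13128625, 594.0979859 , 197.70242556]), 'ee_rot': array([ 9.87779370e-01, -1.55855304e-01, -1.16964461e-04,  1.01331247e-03]), 'contact_force': array([ 0.44109472, -0.02868665, -0.95727187]), 'wrist_torque': array([-0.00394168, -0.00479291,  0.01586145]), 'gripper_width': 85.53059534334787}
```

View pics/top0.png

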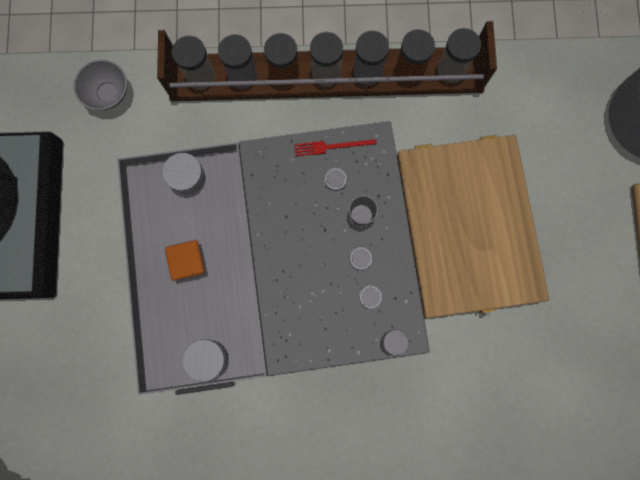

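View pics/scene0.png

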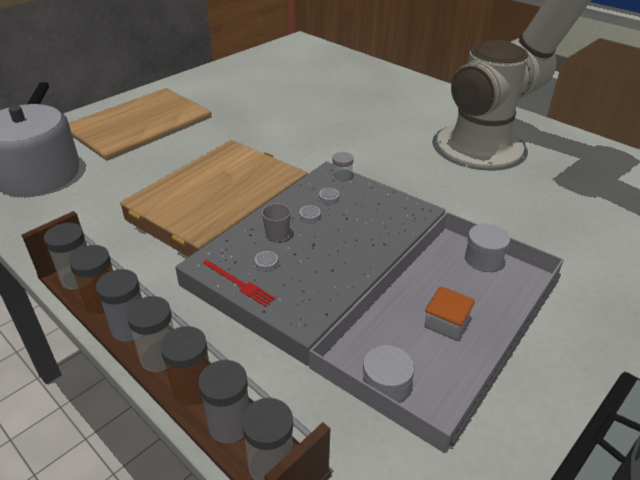

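The top view shows the tray on the +y side (image left). The lids are at about (336,179), (361,258) and (371,297), the tumbler at (363,211) and the salt pot at (395,342). Next I'll measure them.

```bash
cat > h.py <<'E'
import numpy as np,cv2
from bench import arm
def ray(n,u,v,z):
    c=arm.camera_params(n);f=240/np.tan(np.radians(c['fov_y']/2));T=c['world_from_camera']
    d=T[:3,:3]@np.array([(u-c['cx'])/f,(v-c['cy'])/f,1]);o=T[:3,3]
    return o+d*(z-o[2])/d[2]
E
python3 - <<'E'
from h import *
p=np.load("top_p.npy")
print(p[179,336],p[258,361],p[297,371],p[211,363],p[250,300])
g=cv2.cvtColor(p,cv2.COLOR_RGB2GRAY)
cor=[(240,143),(391,122),(428,352),(267,376)]
c3=[ray("top",*c,45) for c in cor]
for c in c3: print(c.round(0))
ctr=np.mean(c3,0); 
ex=(c3[0]-c3[3]+c3[1]-c3[2]);yaw=np.arctan2(ex[1],ex[0]); print("ctr",ctr,"yaw",yaw)
R=np.array([[np.cos(yaw),np.sin(yaw)],[-np.sin(yaw),np.cos(yaw)]])
m=(g>125).astype(np.uint8); poly=np.zeros_like(m); cv2.fillPoly(poly,[np.array(cor)],1); m&=poly
m=cv2.morphologyEx(m,cv2.MORPH_CLOSE,np.ones((7,7)))
for c in cv2.findContours(m,cv2.RETR_EXTERNAL,cv2.CHAIN_APPROX_NONE)[0]:
    if cv2.contourArea(c)<120: continue
    (u,v),r=cv2.minEnclosingCircle(c); w=ray("top",u,v,57); print("blob",round(u),round(v),round(r,1),w.round(1),"slab",(R@(w-ctr)[:2]).round(1))
for n,(u,v),z in[("tumb",(363,208),95),("salt",(396,342),89),("d2",(182,172),48),("d1",(203,360),58),("cont",(184,260),45)]:
    w=ray("top",u,v,z);print(n,w.round(1),(R@(w-ctr)[:2]).round(1))
# scene view check
for u,v in[(266,260),(310,213),(329,195)]:
    w=ray("scene",u,v-1,57);print("scene",w.round(1),(R@(w-ctr)[:2]).round(1))
big=cv2.resize(p[100:400,220:440],None,fx=2.0,fy=2.0,interpolation=cv2.INTER_CUBIC);cv2.imwrite("pics/z.png",big[:,:,::-1])
E
```

```text
[118 115 119] [123 119 123] [122 120 124] [119 114 120] [96 95 98]
[738. 158.  45.]
[ 770. -117.   45.]
[ 357. -161.   45.]
[325. 115.  45.]
ctr [547.17879266  -1.27569037  45.        ] yaw 0.10577856397948861
blob 361 258 10.9 [521.1 -51.4  57. ] slab [-31.2 -47.1]
tumb [600.3 -55.8  95. ] [ 47.  -59.8]
salt [ 376.5 -101.4   89. ] [-180.3  -81.5]
d2 [685.4 262.   48. ] [165.3 247.2]
d1 [354.9 220.5  58. ] [-167.8  240.8]
cont [526.9 257.5  45. ] [  7.2 259.5]
scene [663.2  -8.7  57. ] [114.6 -19.7]
scene [519.9 -47.7  57. ] [-32.1 -43.3]
scene [453.5 -62.   57. ] [-99.6 -50.5]
```

View pics/z.png

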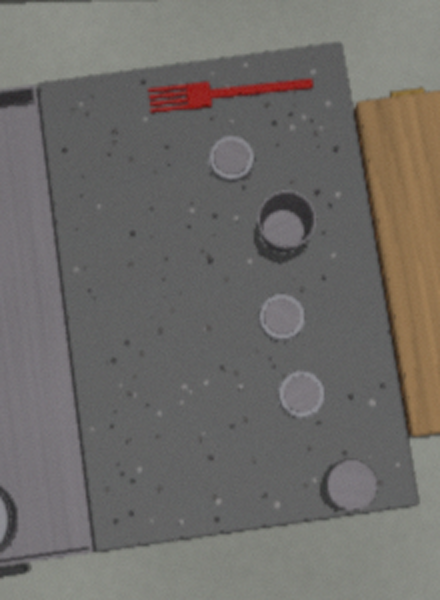

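```bash
cat >> h.py <<'E'
from scipy.spatial.transform import Rotation as Ro
CT=np.array([547.2,-1.3]);YAW=.1058
R2=np.array([[np.cos(YAW),np.sin(YAW)],[-np.sin(YAW),np.cos(YAW)]])
def slab(w): return R2@(np.array(w)[:2]-CT)
def world(s,z): return np.r_[R2.T@np.array(s,float)+CT,z]
def delta(s,z):
    st=arm.read_state();R=Ro.from_quat(st['ee_rot'])
    y=-np.array([np.cos(YAW),np.sin(YAW),0]);zz=np.array([0,0,-1.]);x=np.cross(y,zz)
    Rt=Ro.from_matrix(np.c_[x,y,zz])
    dw=world(s,z)-st['position']
    print("slabpos",slab(st['position']).round(1),st['position'].round(1),"w",st['gripper_width'].round(1),"F",st['contact_force'].round(1),"t",st['clock'])
    print("delta tool mm",R.inv().apply(dw).round(1),"in goal tool axes",Rt.inv().apply(dw).round(1),"rot",(R.inv()*Rt).as_rotvec().round(4),"world",dw.round(1))
E
python3 - <<'E'
from h import *
for n,(u,v),z in[("lidF",(335.5,179),57),("lidM",(361,258),57),("lidN",(370.5,296.5),57),("tumb",(362.5,210.5),95),("salt",(395,342.5),89)]:
    w=ray("top",u,v,z);print(n,w.round(1),slab(w).round(1))
for u,v in[(240,143),(267,376),(253,260),(391,122),(428,352)]: print(slab(ray("top",u,v,45)).round(1))
delta((-102,-92),130)
E
```

```text
lidF [662.3 -12.2  57. ] [113.3 -23. ]
lidM [520.2 -51.9  57. ] [-32.2 -47.4]
lidN [453.4 -65.6  57. ] [-100.1  -54. ]
tumb [596.  -54.8  95. ] [ 42.9 -58.3]
salt [375.8 -99.7  89. ] [-180.9  -79.8]
[206.2 138.6]
[-209.2  138.7]
[ -9.  139.6]
[ 209.  -138.6]
[-206.2 -138.6]Traceback (most recent call last):
  File "<stdin>", line 5, in <module>
  File "h.py", line 17, in delta
    print("slabpos",slab(st['position']).round(1),st['position'].round(1),"w",st['gripper_width'].round(1),"F",st['contact_force'].round(1),"t",st['clock'])
                                                                              ^^^^^^^^^^^^^^^^^^^^^^^^^
AttributeError: 'float' object has no attribute 'round'
```

```bash
sed -i "s/st\['gripper_width'\].round(1)/round(st['gripper_width'],1)/" h.py
python3 - <<'E'
from h import *
delta((-100,-98),140)
E
```

```text
slabpos [-290.2  629.6] [192.1 594.1 197.7] w 85.5 F [ 0.4 -0.  -1. ] t 0.1
delta tool mm [469.6 587.2  58.9] in goal tool axes [ 727.6 -190.2   57.7] rot [ 0.0018 -0.0012  1.152 ] world [ 266.  -703.4  -57.7]
```

drive_tool([
  [[0.25, 0, 0, 0, 0, 0, 0.144], [0.25, 0, 0, 0, 0, 0, 0.144], [0.25, 0, 0, 0, 0, 0, 0.144], [0.25, 0, 0, 0, 0, 0, 0.144], [0.25, 0, 0, 0, 0, 0, 0.144], [0.25, 0, 0, 0, 0, 0, 0.144], [0.25, 0, 0, 0, 0, 0, 0.144], [0.25, 0, 0, 0, 0, 0, 0.144]],
])

```text
clock: 0.9
position: [191.2, 591.0, 192.2]
ee_rot: [0.728, -0.686, 0.003, 0.006]
contact_force: [0.7, -0.5, -0.3]
gripper_width: 21.7
```

Run:
```python
from h import *
delta((-100,-98),140)
```

```text
slabpos [-291.5  626.6] [191.2 591.  192.2] w 21.7 F [ 0.7 -0.5 -0.3] t 0.9
delta tool mm [ 714.4 -224.7   60. ] in goal tool axes [ 724.6 -191.5   52.2] rot [ 0.0045 -0.0122 -0.0458] world [ 267.  -700.4  -52.2]
```

drive_tool([
  [[0.25, 0.0, 0, 0, 0.004, -0.012, -0.045], [0.25, 0.04, -0.0105, -0.0005, 0, 0, 0], [0.25, 0.04, -0.0105, -0.0005, 0, 0, 0], [0.25, 0.04, -0.0105, -0.0005, 0, 0, 0], [0.25, 0.04, -0.0105, -0.0005, 0, 0, 0], [0.25, 0.04, -0.0105, -0.0005, 0, 0, 0], [0.25, 0.04, -0.0105, -0.0005, 0, 0, 0], [0.25, 0.04, -0.0105, -0.0005, 0, 0, 0], [0.25, 0.04, -0.0105, -0.0005, 0, 0, 0], [0.25, 0.04, -0.0105, -0.0005, 0, 0, 0], [0.25, 0.04, -0.0105, -0.0005, 0, 0, 0]],
])

```text
clock: 2.0
position: [338.2, 190.5, 192.5]
ee_rot: [0.746, -0.666, 0.002, 0.005]
contact_force: [1.3, 0.8, -0.1]
gripper_width: 20.9
```

Run:
```python
from h import *
delta((-100,-98),140)
```

```text
slabpos [-187.6  212.8] [338.2 190.5 192.5] w 20.9 F [ 1.3  0.8 -0.1] t 2.0
delta tool mm [310.9 -85.9  54.8] in goal tool axes [310.8 -87.6  52.5] rot [ 0.0046 -0.0087  0.0062] world [ 119.9 -299.8  -52.5]
```

drive_tool([
  [[0.25, 0.038, -0.0105, 0, 0.003, -0.006, 0.005], [0.25, 0.038, -0.0105, 0, 0, 0, 0], [0.25, 0.038, -0.0105, 0, 0, 0, 0], [0.25, 0.038, -0.0105, 0.005, 0, 0, 0], [0.25, 0.038, -0.0105, 0.005, 0, 0, 0], [0.25, 0.038, -0.0105, 0.005, 0, 0, 0], [0.25, 0.038, -0.0105, 0.005, 0, 0, 0], [0.25, 0.03, -0.01, 0.01, 0, 0, 0], [0.25, 0, 0, 0.01, 0, 0, 0], [0.25, 0, 0, 0.005, 0, 0, 0]],
])

```text
clock: 3.0
position: [454.5, -112.1, 145.9]
ee_rot: [0.742, -0.671, -0.0, 0.0]
contact_force: [0.1, 0.4, 0.1]
gripper_width: 21.3
```

Run:
```python
from h import *
delta((-100,-98),51)
p,d=arm.get_image("top");cv2.imwrite("pics/t1.png",p[:,:,::-1])
```

```text
slabpos [-103.9 -100.4] [ 454.5 -112.1  145.9] w 21.3 F [0.1 0.4 0.1] t 3.0
delta tool mm [-2.4 -3.9 94.9] in goal tool axes [-2.4 -3.9 94.9] rot [ 0.0003 -0.0002 -0.0054] world [  3.6   2.8 -94.9]
```

View pics/t1.png

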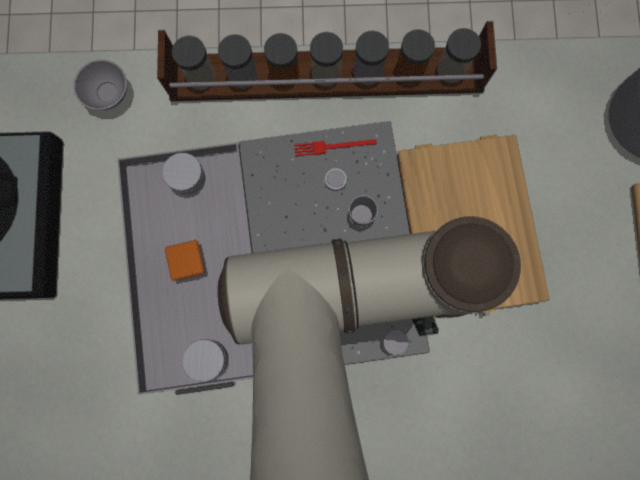

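The arm hides the near lids from above. The scene view should show the clearance under the wrist before I lower it.

Run:
```python
from h import *
p,d=arm.get_image("scene");cv2.imwrite("pics/s1.png",p[:,:,::-1])
```

```text
(no output)
```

View pics/s1.png

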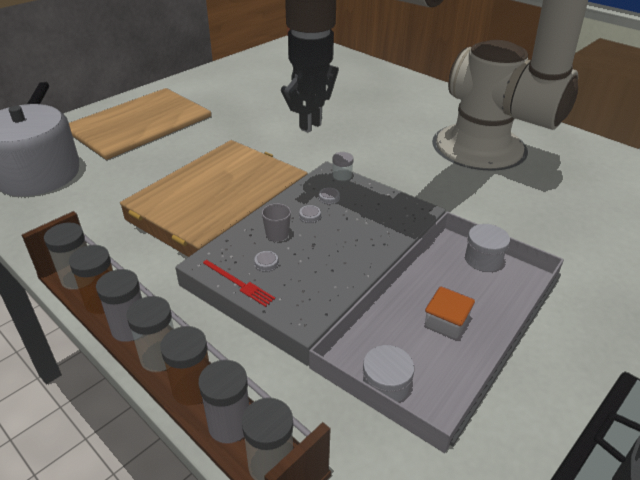

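The wrist is well clear of everything. Lowering behind the near lid.

drive_tool([
  [[0.25, -0.002, -0.004, 0.025, 0, 0, -0.005], [0.25, 0, 0, 0.025, 0, 0, 0], [0.25, 0, 0, 0.02, 0, 0, 0], [0.25, 0, 0, 0.01, 0, 0, 0], [0.25, 0, 0, 0.005, 0, 0, 0]],
])

```text
clock: 3.6
position: [461.2, -103.7, 63.3]
ee_rot: [0.748, -0.664, 0.004, -0.003]
contact_force: [-0.4, 0.2, -0.2]
gripper_width: 21.7
```

Run:
```python
from h import *
delta((-100,-98),50)
```

```text
slabpos [-96.3 -92.7] [ 461.2 -103.7   63.3] w 21.7 F [-0.4  0.2 -0.2] t 3.6
delta tool mm [ 5.2  3.9 13.3] in goal tool axes [ 5.3  3.7 13.3] rot [-0.0101 -0.0013  0.0126] world [ -3.1  -5.6 -13.3]
```

drive_tool([
  [[0.25, 0.003, 0.002, 0.006, -0.006, 0, 0.008], [0.25, 0, 0, 0.004, 0, 0, 0], [0.25, 0, 0, 0, 0, 0, 0]],
])

```text
clock: 3.9
position: [460.7, -106.1, 54.1]
ee_rot: [0.746, -0.666, 0.003, -0.002]
contact_force: [-0.7, 0.3, 0.9]
gripper_width: 21.3
```

Run:
```python
from h import *
delta((-100,80),50)
p,d=arm.get_image("scene");cv2.imwrite("pics/s2.png",cv2.resize(p[100:300,220:440],None,fx=2.6,fy=2.6)[:,:,::-1])
```

```text
slabpos [-97.  -95.1] [ 460.7 -106.1   54.1] w 21.3 F [-0.7  0.3  0.9] t 3.9
delta tool mm [-175.1    1.9    3.8] in goal tool axes [-175.1    3.     4.1] rot [-0.0065 -0.0017  0.0064] world [-21.4 173.8  -4.1]
```

View pics/s2.png

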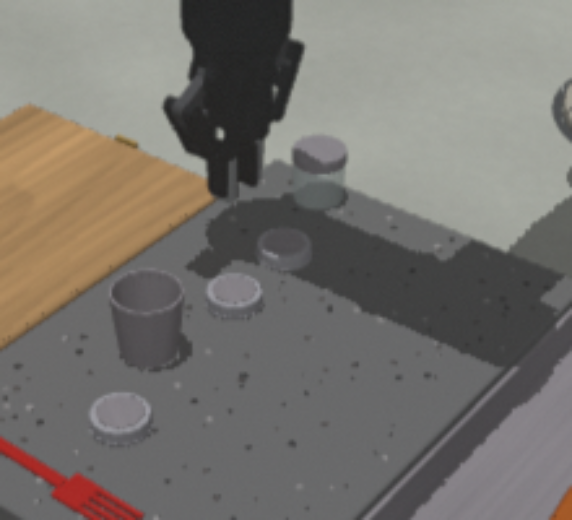

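The fingers are behind the near lid, with a clear path to the tray. I'll push gently and check partway.

drive_tool([
  [[0.25, 0, 0.002, 0.002, -0.003, 0, 0.003], [0.25, -0.008, 0.001, 0.001, 0, 0, 0], [0.25, -0.01, 0, 0, 0, 0, 0], [0.25, -0.01, 0, 0, 0, 0, 0], [0.25, -0.01, 0, 0, 0, 0, 0], [0.25, -0.01, 0, 0, 0, 0, 0], [0.25, -0.01, 0, 0, 0, 0, 0]],
])

```text
clock: 4.65
position: [452.0, -44.6, 52.5]
ee_rot: [0.744, -0.668, 0.003, -0.002]
contact_force: [0.6, 0.5, -0.8]
gripper_width: 21.0
```

Run:
```python
from h import *
delta((-100,135),50)
p,d=arm.get_image("scene");cv2.imwrite("pics/s3.png",cv2.resize(p[100:300,220:440],None,fx=2.6,fy=2.6)[:,:,::-1])
```

```text
slabpos [-99.2 -33. ] [452.  -44.6  52.5] w 21.0 F [ 0.6  0.5 -0.8] t 4.65
delta tool mm [-168.     0.5    2.2] in goal tool axes [-168.     0.8    2.5] rot [-0.0075 -0.0017  0.0019] world [-18.5 167.   -2.5]
```

View pics/s3.png

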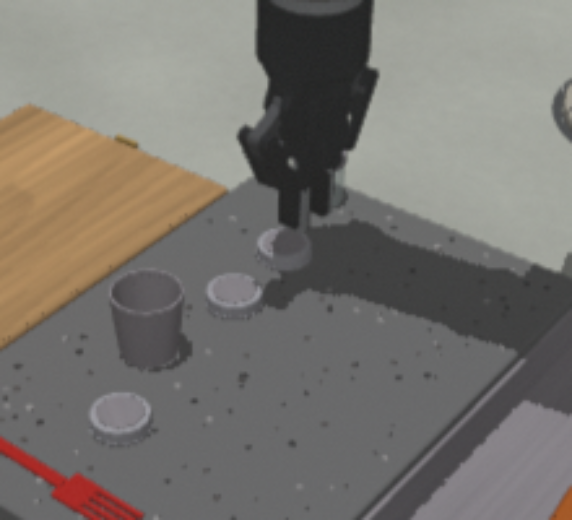

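Run:
```python
from h import *
p,d=arm.get_image("scene");cv2.imwrite("pics/s4.png",cv2.resize(cv2.convertScaleAbs(p[160:225,295:375],alpha=1.6),None,fx=9,fy=9,interpolation=cv2.INTER_CUBIC)[:,:,::-1])
c=arm.camera_params("scene")
T=np.linalg.inv(c['world_from_camera']);f=240/np.tan(np.radians(c['fov_y']/2))
def pr(w):
    q=T@np.r_[w,1];return (q[:2]/q[2]*f+[c['cx'],c['cy']])
for y in(-54,-33,-15,0): 
    q=pr(world((-100,y),57)); print(y,q.round(1),((q-[295,160])*9).round())
```

```text
-54 [327.6 193.3] [294. 299.]
-33 [336.5 197.2] [374. 335.]
-15 [344.3 200.6] [444. 366.]
0 [350.9 203.5] [503. 392.]
```

View pics/s4.png

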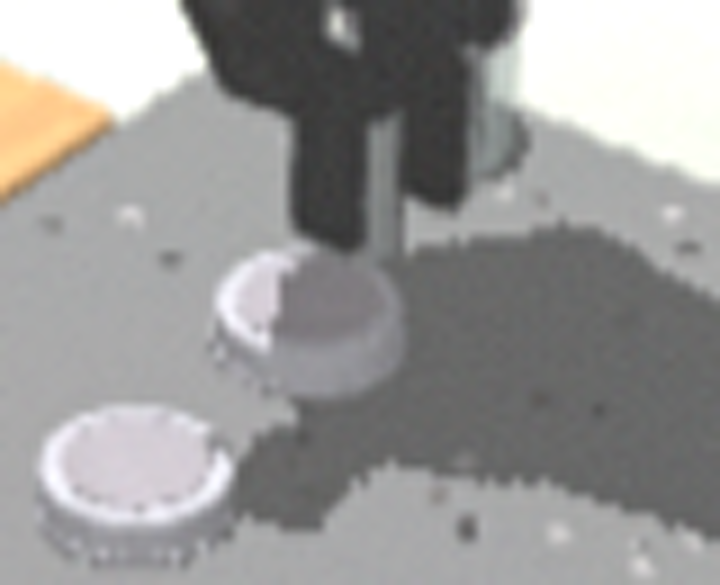

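Run:
```python
from h import *
p,d=arm.get_image("scene")
c=arm.camera_params("scene");f=240/np.tan(np.radians(c['fov_y']/2));T=c['world_from_camera']
for (u,v) in [(331,185),(334,185),(334,186),(331,186),(333,184),(343,181),(344,182),(340,185),(338,187),(328,194),(334,200)]:
    z=d[v,u]; w=T[:3,:3]@np.array([(u-c['cx'])/f*z,(v-c['cy'])/f*z,z])+T[:3,3]
    print((u,v),p[v,u],slab(w).round(1),w[2].round(1))
```

```text
(331, 185) [38 38 37] [-75.8 -29.3] 98.9
(334, 185) [41 41 42] [-80.  -25.6] 98.2
(334, 186) [43 42 44] [-79.9 -25.5] 96.1
(331, 186) [40 40 40] [-78.3 -31. ] 94.7
(333, 184) [40 39 40] [-77.4 -26.1] 101.5
(343, 181) [36 36 34] [-110.7  -27.2] 90.3
(344, 182) [42 42 42] [-110.8  -24.9] 89.0
(340, 185) [105 106 106] [-149.1  -60.1] 47.5
(338, 187) [66 66 67] [-85.1 -20.1] 93.5
(328, 194) [79 77 79] [-94.6 -49.2] 60.3
(334, 200) [93 93 96] [-94.2 -34.6] 53.0
```

The camera disagrees with the TCP height. Depth puts the fingertips at z of about 93 and over the lid, and the lid has hardly moved. I'll back off and check this before going lower.

drive_tool([
  [[0.25, 0.02, 0, 0, 0, 0, 0], [0.25, 0.02, 0, 0, 0, 0, 0], [0.25, 0.02, 0, 0, 0, 0, 0], [0.25, 0.0, 0, 0, 0, 0, 0], [0.25, 0, 0, 0, 0, 0, 0]],
])

```text
clock: 5.3
position: [459.2, -106.4, 52.5]
ee_rot: [0.745, -0.667, 0.003, -0.002]
contact_force: [0.4, 0.1, 0.0]
gripper_width: 21.2
```

```bash
cat >> h.py <<'E'
def cloud(n):
    p,d=arm.get_image(n);c=arm.camera_params(n);f=240/np.tan(np.radians(c['fov_y']/2));T=c['world_from_camera']
    v,u=np.mgrid[:480,:640];P=np.stack([(u-c['cx'])/f*d,(v-c['cy'])/f*d,d],-1)@T[:3,:3].T+T[:3,3]
    S=P.copy();S[...,:2]=(P[...,:2]-CT)@R2.T
    return p,d,S
E
python3 - <<'E'
from h import *
delta((-100,-98),50)
p,d,S=cloud("scene")
dark=(p.max(-1)<75)&(d>0)
m=dark&(S[...,0]>-150)&(S[...,0]<-50)&(S[...,1]<-60)&(S[...,1]>-140)&(S[...,2]>55)
zs=np.sort(S[m][:,2]);print(len(zs),zs[:20:2])
low=m&(S[...,2]<zs[10]+8)
for v,u in list(zip(*np.nonzero(low)))[:14]: print(u,v,p[v,u],S[v,u].round(1))
cv2.imwrite("pics/s5.png",cv2.resize(cv2.convertScaleAbs(p[130:230,280:400],alpha=1.6),None,fx=6,fy=6,interpolation=cv2.INTER_NEAREST)[:,:,::-1])
g=(S[...,0]>-60)&(S[...,0]<20)&(S[...,1]>20)&(S[...,1]<100);print("granite z",np.median(S[g][:,2]))
E
```

```text
slabpos [-98.6 -95.3] [ 459.2 -106.4   52.5] w 21.2 F [0.4 0.1 0. ] t 5.3
delta tool mm [2.7 1.4 2.5] in goal tool axes [2.7 1.4 2.5] rot [-0.0074 -0.0019  0.0041] world [-1.1 -2.9 -2.5]
3774 [84.69980174 87.62762245 88.23197761 89.06975182 89.1613588  89.80223543
 90.33072843 90.58388774 91.20363436 91.45007673]
312 165 [39 37 35] [-110.2 -100.    97.2]
312 166 [40 39 38] [-110.2 -100.    95. ]
315 166 [39 37 37] [-110.7  -93.2   97.4]
312 167 [38 37 36] [-111.  -100.6   92.1]
313 167 [36 36 34] [-110.   -97.4   93.9]
314 167 [38 38 37] [-110.   -95.    94.8]
315 167 [37 36 34] [-111.2  -93.5   94.8]
316 167 [37 35 34] [-111.5  -91.4   95.5]
317 167 [37 35 35] [-112.1  -89.4   95.9]
319 167 [54 54 54] [-113.   -85.3   97.1]
312 168 [40 39 38] [-111.1 -100.7   89.8]
313 168 [38 37 35] [-110.2  -97.6   91.5]
314 168 [39 37 36] [-112.7  -97.1   90.4]
315 168 [38 36 36] [-110.1  -92.6   93.4]
granite z 46.54513010949205
```

View pics/s5.png

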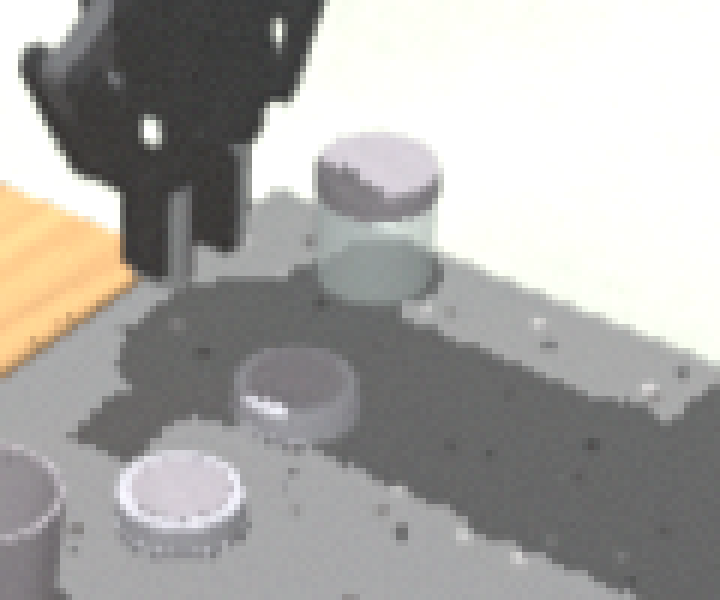

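The fingertips really are about 40 mm above the granite, although the reported TCP z is 52. I'll go by the camera and descend in steps, watching the force.

drive_tool([
  [[0.25, 0.002, 0, 0.008, 0, 0, 0], [0.25, 0, 0, 0.008, 0, 0, 0], [0.25, 0, 0, 0.005, 0, 0, 0], [0.25, 0, 0, 0, 0, 0, 0]],
])

```text
clock: 5.75
position: [459.0, -107.0, 29.4]
ee_rot: [0.746, -0.666, 0.003, -0.002]
contact_force: [0.5, -0.3, -0.1]
gripper_width: 21.5
```

```bash
cat >> h.py <<'E'
def tips(xr,yr,name=None,box=(130,230,280,400),zmin=50):
    p,d,S=cloud("scene")
    m=(p.max(-1)<60)&(d>0)&(S[...,0]>xr[0])&(S[...,0]<xr[1])&(S[...,1]>yr[0])&(S[...,1]<yr[1])&(S[...,2]>zmin)
    z=S[m][:,2];z=np.sort(z);print("tip z low",z[:12:3].round(1), "xy",np.median(S[m&(S[...,2]<z[5]+12)],0).round(1))
    if name:
        a,b,c,e=box;cv2.imwrite(name,cv2.resize(cv2.convertScaleAbs(p[a:b,c:e],alpha=1.6),None,fx=6,fy=6,interpolation=cv2.INTER_NEAREST)[:,:,::-1])
E
python3 - <<'E'
from h import *
delta((-100,-98),50)
tips((-150,-50),(-140,-60),"pics/s6.png")
E
```

```text
slabpos [-98.8 -95.8] [ 459.  -107.    29.4] w 21.5 F [ 0.5 -0.3 -0.1] t 5.75
delta tool mm [  2.2   1.1 -20.6] in goal tool axes [  2.2   1.2 -20.6] rot [-0.0064 -0.0017  0.0067] world [-0.9 -2.3 20.6]
tip z low [63.9 64.8 66.4 67.4] xy [-109.3  -91.9   72.8]
```

View pics/s6.png

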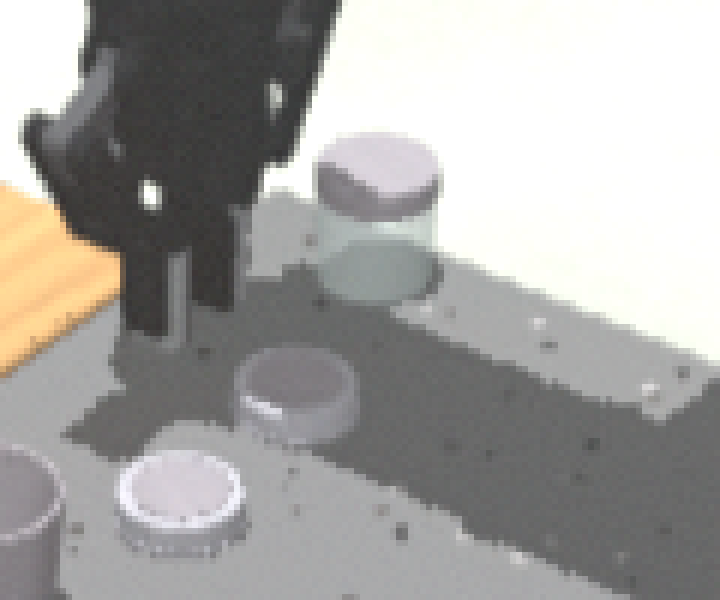

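Reported z runs about 35 mm below the real tip height. I'll go down 11 mm more.

drive_tool([
  [[0.25, 0.001, 0, 0.005, 0, 0, 0], [0.25, 0, 0, 0.004, 0, 0, 0], [0.25, 0, 0, 0.002, 0, 0, 0], [0.25, 0, 0, 0, 0, 0, 0]],
])

```text
clock: 6.2
position: [459.8, -107.8, 17.9]
ee_rot: [0.746, -0.666, 0.003, -0.002]
contact_force: [0.3, -0.5, 0.2]
gripper_width: 21.0
```

Run:
```python
from h import *
delta((-100,-98),16)
tips((-150,-50),(-140,-60),"pics/s7.png",zmin=49)
```

```text
slabpos [-98.1 -96.7] [ 459.8 -107.8   17.9] w 21.0 F [ 0.3 -0.5  0.2] t 6.2
delta tool mm [1.3 1.9 1.8] in goal tool axes [1.3 1.9 1.9] rot [-0.0074 -0.0019  0.0075] world [-1.7 -1.5 -1.9]
tip z low [49.3 52.1 54.2 54.8] xy [-109.3  -93.3   59.9]
```

View pics/s7.png

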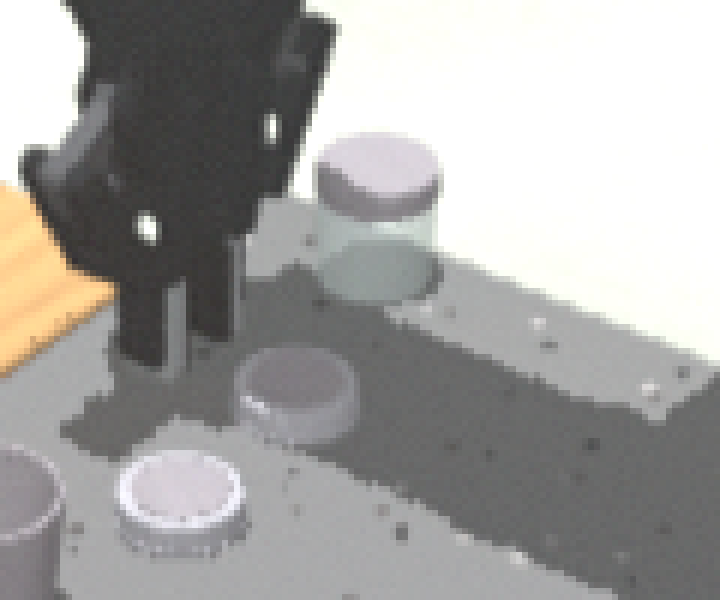

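drive_tool([
  [[0.25, 0, 0.001, 0.002, -0.004, 0, 0.003], [0.25, -0.008, 0, 0.001, 0, 0, 0], [0.25, -0.01, 0, 0, 0, 0, 0], [0.25, -0.01, 0, 0, 0, 0, 0], [0.25, -0.01, 0, 0, 0, 0, 0], [0.25, -0.01, 0, 0, 0, 0, 0], [0.25, -0.01, 0, 0, 0, 0, 0]],
])

```text
clock: 6.95
position: [452.4, -45.8, 15.2]
ee_rot: [0.745, -0.667, 0.002, -0.001]
contact_force: [0.3, 0.2, -0.1]
gripper_width: 21.6
```

Run:
```python
from h import *
delta((-100,135),15)
tips((-150,-50),(-60,0),"pics/s8.png",zmin=49)
```

```text
slabpos [-99.  -34.3] [452.4 -45.8  15.2] w 21.6 F [ 0.3  0.2 -0.1] t 6.95
delta tool mm [-1.693e+02  4.000e-01 -1.000e-01] in goal tool axes [-169.3    1.     0.2] rot [-0.0049 -0.0019  0.0035] world [-18.9 168.2  -0.2]
tip z low [50.4 53.5 54.8 56.2] xy [-109.   -30.5   60.6]
```

View pics/s8.png

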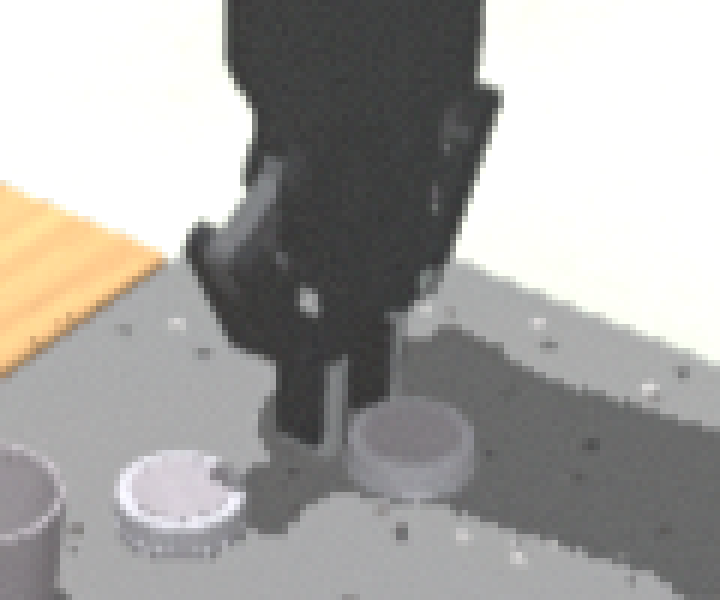

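The lid is cradled by the two fingers and moving. I'll keep going.

drive_tool([
  [[0.25, -0.01, 0, 0, -0.002, 0, 0.002], [0.25, -0.01, 0, 0, 0, 0, 0], [0.25, -0.01, 0, 0, 0, 0, 0], [0.25, -0.01, 0, 0, 0, 0, 0], [0.25, -0.01, 0, 0, 0, 0, 0], [0.25, -0.01, 0, 0, 0, 0, 0], [0.25, -0.01, 0, 0, 0, 0, 0], [0.25, -0.01, 0, 0, 0, 0, 0], [0.25, -0.01, 0, 0, 0, 0, 0], [0.25, -0.01, 0, 0, 0, 0, 0], [0.25, -0.01, 0, 0, 0, 0, 0], [0.25, -0.01, 0, 0, 0, 0, 0], [0.25, -0.01, 0, 0, 0, 0, 0]],
])

```text
clock: 8.3
position: [437.1, 95.6, 15.1]
ee_rot: [0.744, -0.668, 0.002, -0.001]
contact_force: [0.1, -0.6, -0.4]
gripper_width: 21.4
```

Run:
```python
from h import *
delta((-100,145),15)
tips((-150,-50),(70,130),"pics/s9.png",box=(160,260,370,490),zmin=49)
```

```text
slabpos [-99.3 108. ] [437.1  95.6  15.1] w 21.4 F [ 0.1 -0.6 -0.4] t 8.3
delta tool mm [-37.    0.7   0.1] in goal tool axes [-37.    0.7   0.1] rot [-0.0033 -0.0018  0.0024] world [-4.6 36.7 -0.1]
tip z low [50.4 52.4 55.  55.5] xy [-81.8 111.4  61. ]
```

View pics/s9.png

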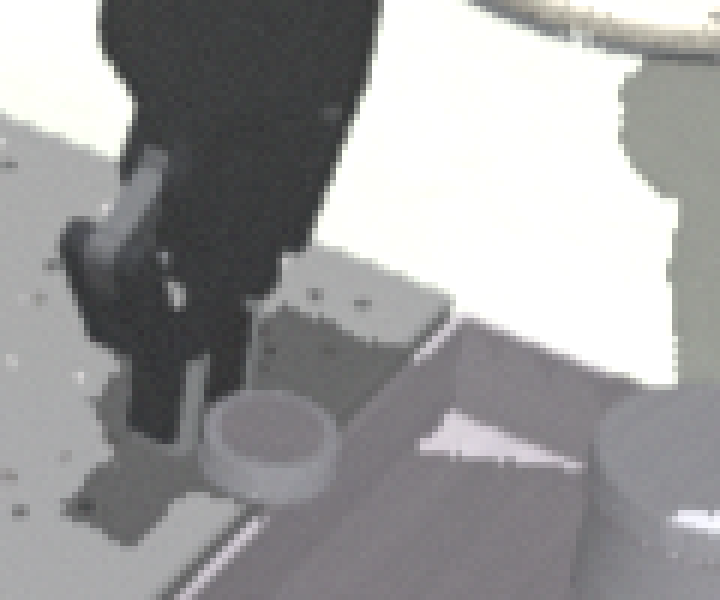

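The lid is halfway over the edge. The last part of this push goes slowly.

drive_tool([
  [[0.25, -0.007, 0, 0, 0, 0, 0], [0.25, -0.007, 0, 0, 0, 0, 0], [0.25, -0.007, 0, 0, 0, 0, 0], [0.25, -0.007, 0, 0, 0, 0, 0], [0.25, -0.007, 0, 0, 0, 0, 0], [0.25, -0.006, 0, 0, 0, 0, 0], [0.25, 0, 0, 0, 0, 0, 0]],
])

```text
clock: 9.05
position: [432.6, 141.5, 15.1]
ee_rot: [0.745, -0.667, 0.002, -0.001]
contact_force: [-0.8, 0.4, 0.3]
gripper_width: 21.3
```

Run:
```python
from h import *
delta((-32,-92),100)
tips((-150,-50),(120,170),"pics/s10.png",box=(160,260,370,490),zmin=45)
```

```text
slabpos [-98.9 154.1] [432.6 141.5  15.1] w 21.3 F [-0.8  0.4  0.3] t 9.05
delta tool mm [246.4 -66.3 -84.3] in goal tool axes [246.1 -66.9 -84.9] rot [-0.0043 -0.0013  0.0038] world [  92.5 -237.6   84.9]
tip z low [46.4 50.  52.7 54.1] xy [-108.2  158.7   59.6]
```

View pics/s10.png

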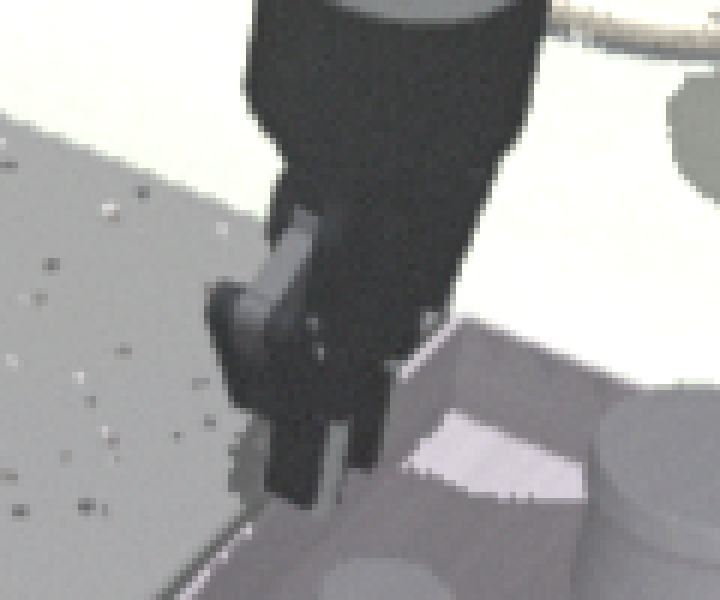

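The lid dropped flat onto the tray floor. Raising the hand and moving behind the middle lid.

drive_tool([
  [[0.25, 0, 0, -0.03, -0.002, 0, 0.002], [0.25, 0, 0, -0.03, 0, 0, 0], [0.25, 0.02, -0.006, -0.01, 0, 0, 0], [0.25, 0.035, -0.0095, 0, 0, 0, 0], [0.25, 0.035, -0.0095, 0, 0, 0, 0], [0.25, 0.035, -0.0095, 0, 0, 0, 0], [0.25, 0.035, -0.0095, 0, 0, 0, 0], [0.25, 0.035, -0.0095, 0, 0, 0, 0], [0.25, 0.03, -0.008, 0, 0, 0, 0], [0.25, 0.012, -0.004, 0, 0, 0, 0], [0.25, 0, 0, 0, 0, 0, 0]],
])

```text
clock: 10.2
position: [525.4, -97.9, 88.8]
ee_rot: [0.744, -0.668, 0.002, 0.0]
contact_force: [-0.3, 1.0, -0.3]
gripper_width: 21.3
```

Run:
```python
from h import *
delta((-32,-90),15)
```

```text
slabpos [-31.9 -93.7] [525.4 -97.9  88.8] w 21.3 F [-0.3  1.  -0.3] t 10.2
delta tool mm [-3.9  0.3 73.8] in goal tool axes [-3.7  0.1 73.8] rot [-0.0018 -0.0026  0.0014] world [ -0.5   3.7 -73.8]
```

drive_tool([
  [[0.25, 0, 0, 0.025, 0, 0, 0], [0.25, 0, 0, 0.02, 0, 0, 0], [0.25, 0, 0, 0.012, 0, 0, 0], [0.25, 0, 0, 0.004, 0, 0, 0], [0.25, 0, 0, 0, 0, 0, 0]],
])

```text
clock: 10.7
position: [524.1, -94.9, 26.5]
ee_rot: [0.745, -0.668, 0.001, -0.0]
contact_force: [-0.1, 0.0, 0.3]
gripper_width: 21.3
```

Run:
```python
from h import *
delta((-32,-92),15)
tips((-80,10),(-130,-70),"pics/s11.png",box=(150,250,230,350),zmin=49)
```

```text
slabpos [-32.8 -90.6] [524.1 -94.9  26.5] w 21.3 F [-0.1  0.   0.3] t 10.7
delta tool mm [ 1.4 -0.8 11.5] in goal tool axes [ 1.4 -0.8 11.5] rot [-0.0022 -0.0018  0.0031] world [  1.   -1.3 -11.5]
tip z low [59.2 61.2 63.4 64.1] xy [-43.8 -86.8  70.3]
```

View pics/s11.png

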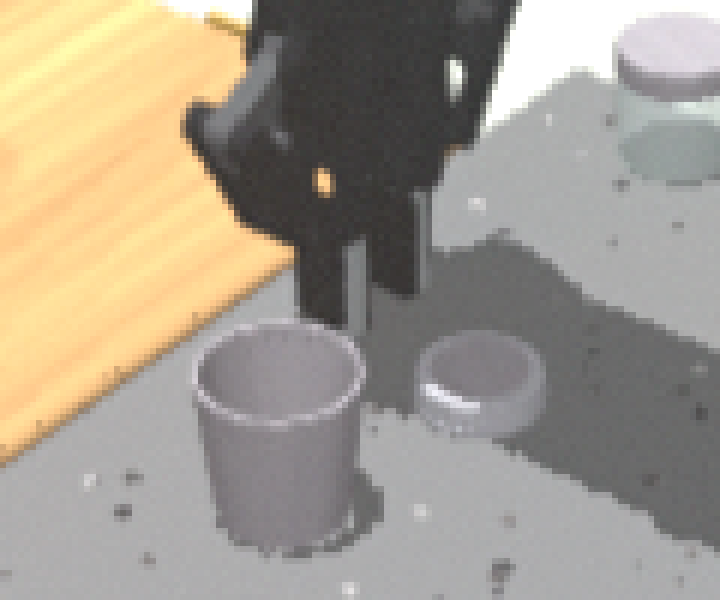

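Run:
```python
from h import *
p,d,S=cloud("scene")
m=(p.max(-1)<60)&(d>0)&(S[...,1]>-150)&(S[...,1]<-70)&(S[...,2]>50)&(abs(S[...,0])<120)
Q=S[m]
for z in range(55,180,10):
    q=Q[(Q[:,2]>=z)&(Q[:,2]<z+10)]
    if len(q): print(z,len(q),np.percentile(q,[2,98],axis=0)[:, :2].round(0).tolist())
```

```text
55 15 [[-47.0, -96.0], [-28.0, -81.0]]
65 63 [[-53.0, -95.0], [-9.0, -79.0]]
75 78 [[-47.0, -98.0], [-8.0, -79.0]]
85 77 [[-48.0, -98.0], [-8.0, -79.0]]
95 66 [[-52.0, -96.0], [-8.0, -77.0]]
105 152 [[-70.0, -99.0], [10.0, -76.0]]
115 131 [[-74.0, -99.0], [16.0, -76.0]]
125 211 [[-78.0, -100.0], [21.0, -72.0]]
135 188 [[-86.0, -101.0], [26.0, -73.0]]
145 221 [[-89.0, -96.0], [32.0, -72.0]]
155 233 [[-90.0, -97.0], [31.0, -70.0]]
165 162 [[-59.0, -96.0], [10.0, -71.0]]
175 87 [[-20.0, -96.0], [7.0, -78.0]]
```

At the tumbler's rim height the knuckles clear it by about 8 mm. Shifting 3 mm away adds a little margin.

drive_tool([
  [[0.25, 0.0, 0.002, 0.006, -0.001, 0, 0.002], [0.25, 0, 0.0, 0.004, 0, 0, 0], [0.25, 0, 0, 0.001, 0, 0, 0], [0.25, -0.008, 0, 0, 0, 0, 0], [0.25, -0.01, 0, 0, 0, 0, 0], [0.25, -0.01, 0, 0, 0, 0, 0], [0.25, -0.01, 0, 0, 0, 0, 0], [0.25, -0.01, 0, 0, 0, 0, 0]],
])

```text
clock: 11.6
position: [518.9, -43.7, 17.8]
ee_rot: [0.744, -0.669, 0.003, -0.002]
contact_force: [0.1, -0.4, 0.9]
gripper_width: 21.5
```

Run:
```python
from h import *
delta((-35,108),15)
tips((-80,10),(-70,0),"pics/s12.png",box=(150,250,250,370),zmin=49)
```

```text
slabpos [-32.6 -39.2] [518.9 -43.7  17.8] w 21.5 F [ 0.1 -0.4  0.9] t 11.6
delta tool mm [-147.2    2.4    2.5] in goal tool axes [-147.2    2.4    2.8] rot [-0.0082 -0.0019  0.0001] world [-17.9 146.1  -2.8]
tip z low [50.6 52.3 53.4 55.1] xy [-42.9 -36.5  61. ]
```

View pics/s12.png

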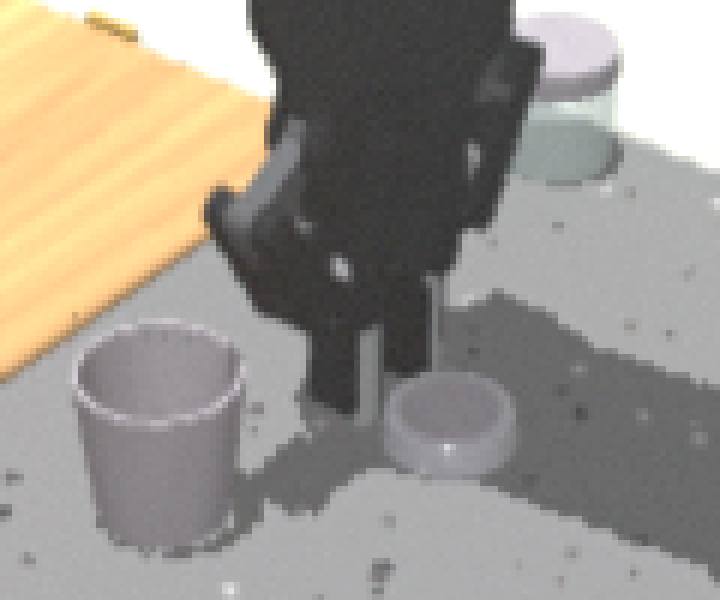

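The lid is in the cradle and the tumbler hasn't been touched.

drive_tool([
  [[0.25, -0.009, 0, 0.001, -0.004, 0, 0], [0.25, -0.01, 0, 0.001, -0.002, 0, 0], [0.25, -0.01, 0, 0, 0, 0, 0], [0.25, -0.01, 0, 0, 0, 0, 0], [0.25, -0.01, 0, 0, 0, 0, 0], [0.25, -0.01, 0, 0, 0, 0, 0], [0.25, -0.01, 0, 0, 0, 0, 0], [0.25, -0.01, 0, 0, 0, 0, 0], [0.25, -0.01, 0, 0, 0, 0, 0], [0.25, -0.01, 0, 0, 0, 0, 0], [0.25, -0.01, 0, 0, 0, 0, 0], [0.25, -0.01, 0, 0, 0, 0, 0], [0.25, -0.01, 0, 0, 0, 0, 0]],
])

```text
clock: 12.95
position: [503.9, 97.0, 15.6]
ee_rot: [0.744, -0.668, 0.001, -0.0]
contact_force: [0.6, -0.1, -0.9]
gripper_width: 20.9
```

Run:
```python
from h import *
delta((-32,150),15)
tips((-80,10),(70,130),"pics/s13.png",box=(190,290,330,450),zmin=49)
```

```text
slabpos [-32.7 102.4] [503.9  97.   15.6] w 20.9 F [ 0.6 -0.1 -0.9] t 12.95
delta tool mm [-47.6  -0.8   0.5] in goal tool axes [-47.6  -0.7   0.6] rot [-0.0024 -0.0019  0.0019] world [-4.3 47.5 -0.6]
tip z low [49.  51.2 52.2 55. ] xy [-42.7 105.3  59.4]
```

View pics/s13.png

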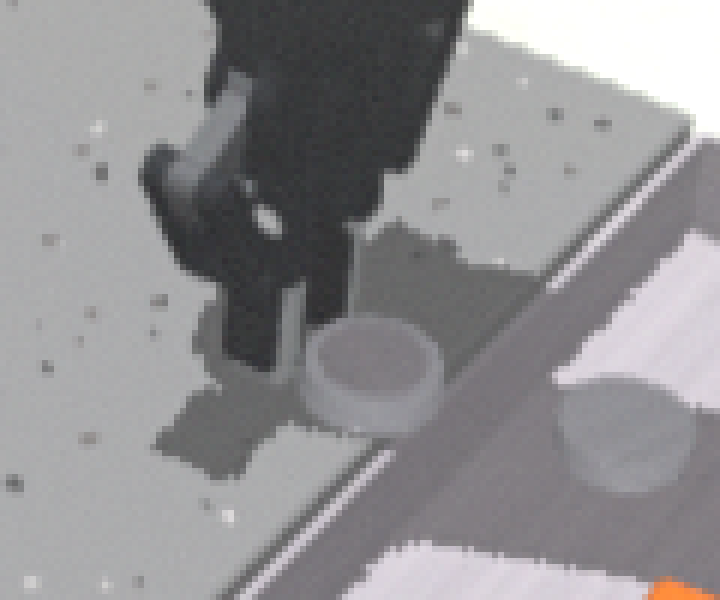

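drive_tool([
  [[0.25, -0.007, 0, 0, 0, 0, 0], [0.25, -0.006, 0, 0, 0, 0, 0], [0.25, -0.005, 0, 0, 0, 0, 0], [0.25, -0.005, 0, 0, 0, 0, 0], [0.25, -0.005, 0, 0, 0, 0, 0], [0.25, -0.005, 0, 0, 0, 0, 0], [0.25, -0.005, 0, 0, 0, 0, 0], [0.25, -0.005, 0, 0, 0, 0, 0], [0.25, -0.005, 0, 0, 0, 0, 0], [0.25, 0, 0, 0, 0, 0, 0]],
])

```text
clock: 14.0
position: [498.4, 150.2, 15.4]
ee_rot: [0.744, -0.668, 0.002, -0.0]
contact_force: [-0.4, -0.2, 0.2]
gripper_width: 21.1
```

Run:
```python
from h import *
delta((114,-70),90)
tips((-80,10),(120,180),"pics/s14.png",box=(190,290,330,450),zmin=45)
```

```text
slabpos [-32.5 155.8] [498.4 150.2  15.4] w 21.1 F [-0.4 -0.2  0.2] t 14.0
delta tool mm [ 226.3 -146.1  -73.8] in goal tool axes [ 225.8 -146.5  -74.6] rot [-0.0028 -0.0016  0.0028] world [ 169.6 -209.1   74.6]
tip z low [45.4 50.5 52.1 52.9] xy [-42.6 160.4  59.4]
```

View pics/s14.png

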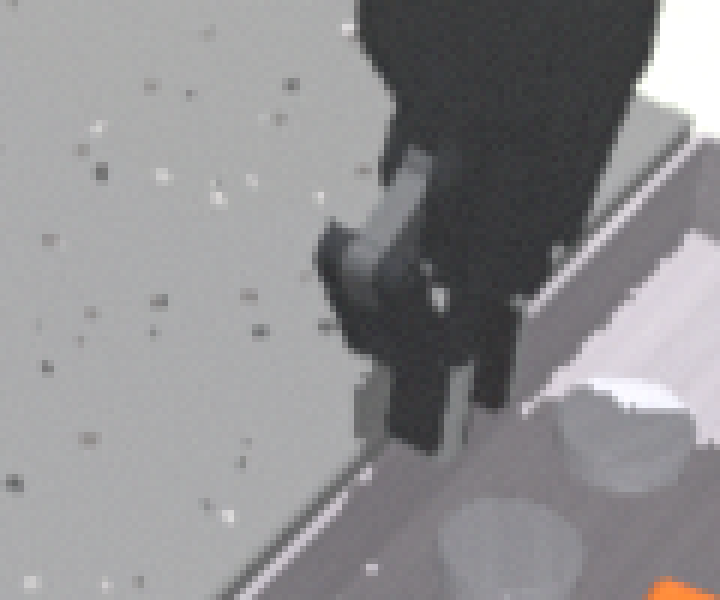

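Both lids lie in the tray. Next I'll rise well above the tumbler and move to the far lid.

drive_tool([
  [[0.25, 0, 0, -0.035, -0.002, 0, 0.002], [0.25, 0, 0, -0.035, 0, 0, 0], [0.25, 0.005, -0.005, -0.03, 0, 0, 0], [0.25, 0.03, -0.02, 0, 0, 0, 0], [0.25, 0.03, -0.02, 0, 0, 0, 0], [0.25, 0.03, -0.02, 0, 0, 0, 0], [0.25, 0.03, -0.02, 0, 0, 0, 0], [0.25, 0.03, -0.02, 0, 0, 0, 0], [0.25, 0.03, -0.02, 0, 0, 0, 0], [0.25, 0.025, -0.015, 0, 0, 0, 0], [0.25, 0, 0, 0, 0, 0, 0], [0.25, 0, 0, 0, 0, 0, 0]],
])

```text
clock: 15.25
position: [664.5, -53.7, 119.2]
ee_rot: [0.744, -0.669, 0.001, 0.002]
contact_force: [-0.2, -0.1, 0.5]
gripper_width: 21.4
```

Run:
```python
from h import *
delta((117,-70),15)
```

```text
slabpos [111.1 -64.5] [664.5 -53.7 119.2] w 21.4 F [-0.2 -0.1  0.5] t 15.25
delta tool mm [  5.2  -6.1 104.2] in goal tool axes [  5.5  -5.9 104.2] rot [ 0.0014 -0.0031  0.0004] world [   6.5   -4.8 -104.2]
```

drive_tool([
  [[0.25, 0.005, -0.006, 0, 0, -0.002, 0], [0.25, 0, 0, 0.01, 0, 0, 0], [0.25, 0, 0, 0.02, 0, 0, 0], [0.25, 0, 0, 0.01, 0, 0, 0], [0.25, 0, 0, 0, 0, 0, 0]],
])

```text
clock: 15.75
position: [669.6, -55.4, 77.2]
ee_rot: [0.745, -0.667, -0.001, 0.001]
contact_force: [-0.0, 0.4, -0.1]
gripper_width: 21.4
```

Run:
```python
from h import *
delta((117,-70),15)
tips((60,170),(-110,-40),"pics/s15.png",box=(170,290,200,330),zmin=49)
```

```text
slabpos [116.  -66.7] [669.6 -55.4  77.2] w 21.4 F [-0.   0.4 -0.1] t 15.75
delta tool mm [ 3.3 -1.2 62.2] in goal tool axes [ 3.3 -1.  62.2] rot [ 0.0021 -0.0001  0.0038] world [  1.4  -3.2 -62.2]
tip z low [110.8 112.5 113.1 113.2] xy [105.1 -64.4 119.9]
```

View pics/s15.png

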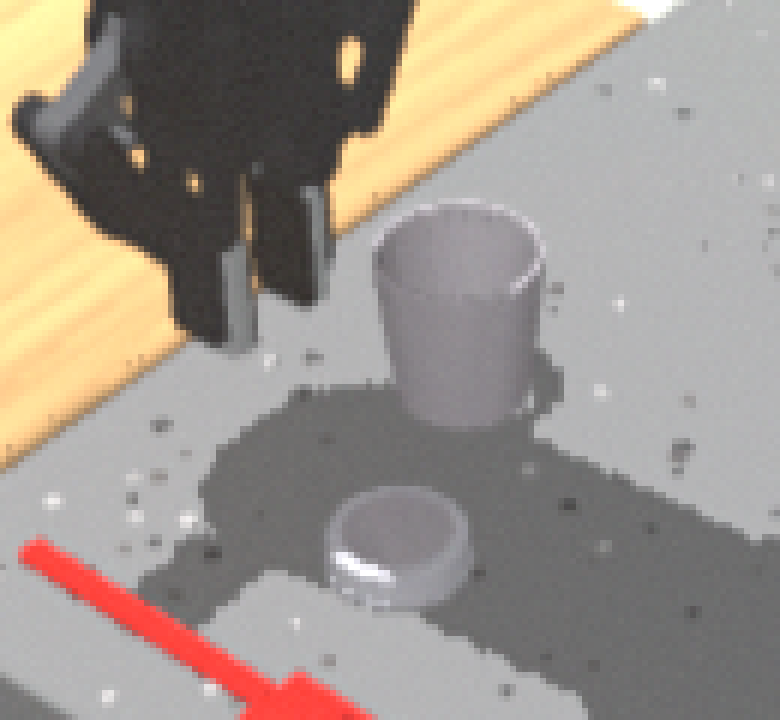

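Run:
```python
from h import *
p,d,S=cloud("scene")
m=(S[...,2]>70)&(S[...,2]<94)&(abs(S[...,0]-43)<40)&(abs(S[...,1]+58)<40)&(d>0)&(p.max(-1)>65)
print(np.percentile(S[m],[1,50,99],axis=0).round(1))
m=(p.max(-1)<60)&(d>0)&(S[...,1]>-110)&(S[...,1]<-30)&(S[...,2]>100)&(abs(S[...,0]-116)<80)
Q=S[m]
for z in range(110,200,8):
    q=Q[(Q[:,2]>=z)&(Q[:,2]<z+8)]
    if len(q): print(z,len(q),np.percentile(q,[2,98],axis=0)[:, :2].round(0).tolist())
```

```text
[[ 20.9 -80.6  70.4]
 [ 43.  -57.9  82.6]
 [ 68.5 -33.3  93.8]]
110 23 [[104.0, -75.0], [106.0, -56.0]]
118 66 [[103.0, -77.0], [141.0, -55.0]]
126 73 [[94.0, -76.0], [141.0, -56.0]]
134 83 [[104.0, -77.0], [141.0, -55.0]]
142 69 [[101.0, -77.0], [141.0, -55.0]]
150 80 [[95.0, -73.0], [142.0, -53.0]]
158 195 [[80.0, -75.0], [159.0, -52.0]]
166 160 [[73.0, -77.0], [164.0, -53.0]]
174 204 [[69.0, -79.0], [169.0, -49.0]]
182 223 [[67.0, -79.0], [172.0, -48.0]]
190 224 [[61.0, -71.0], [177.0, -48.0]]
198 244 [[59.0, -72.0], [181.0, -47.0]]
```

There's about 12 mm of clearance to the tumbler. Lowering.

drive_tool([
  [[0.25, 0.001, -0.001, 0.02, 0, 0, 0.003], [0.25, 0, 0, 0.018, 0, 0, 0], [0.25, 0, 0, 0.012, 0, 0, 0], [0.25, 0, 0, 0.005, 0, 0, 0], [0.25, 0, 0, 0.002, 0, 0, 0], [0.25, 0, 0, 0, 0, 0, 0]],
])

```text
clock: 16.45
position: [676.3, -55.3, 26.1]
ee_rot: [0.745, -0.667, 0.005, -0.004]
contact_force: [0.3, -1.3, -0.3]
gripper_width: 21.3
```

Run:
```python
from h import *
delta((117,-70),15)
tips((60,170),(-110,-40),"pics/s16.png",box=(170,290,200,330),zmin=49)
```

```text
slabpos [122.7 -67.3] [676.3 -55.3  26.1] w 21.3 F [ 0.3 -1.3 -0.3] t 16.45
delta tool mm [ 2.7  5.9 11. ] in goal tool axes [ 2.7  5.7 11.1] rot [-0.0118 -0.0017  0.0038] world [ -5.4  -3.3 -11.1]
tip z low [58.7 60.5 61.3 62.4] xy [110.7 -66.4  67.6]
```

View pics/s16.png

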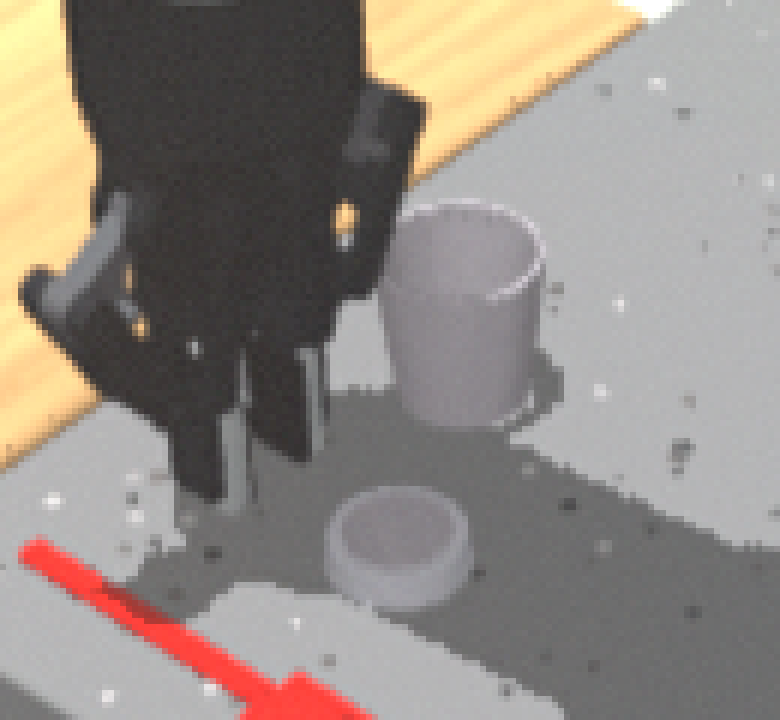

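drive_tool([
  [[0.25, 0, 0.004, 0.003, -0.01, 0, 0.003], [0.25, 0, 0.001, 0.004, 0, 0, 0], [0.25, 0, 0, 0.003, 0, 0, 0], [0.25, 0, 0, 0, 0, 0, 0]],
])

```text
clock: 16.9
position: [672.3, -55.8, 17.6]
ee_rot: [0.744, -0.668, 0.002, -0.001]
contact_force: [-0.3, 0.0, -0.1]
gripper_width: 21.4
```

Run:
```python
from h import *
delta((117,150),15)
tips((60,170),(-110,-40),"pics/s17.png",box=(170,290,200,330),zmin=48)
```

```text
slabpos [118.7 -67.4] [672.3 -55.8  17.6] w 21.4 F [-0.3  0.  -0.1] t 16.9
delta tool mm [-217.4    1.6    2.2] in goal tool axes [-217.4    1.7    2.6] rot [-0.0049 -0.0018  0.0006] world [-24.6 216.   -2.6]
tip z low [48.1 48.8 52.  53.2] xy [107.7 -64.7  58.2]
```

View pics/s17.png

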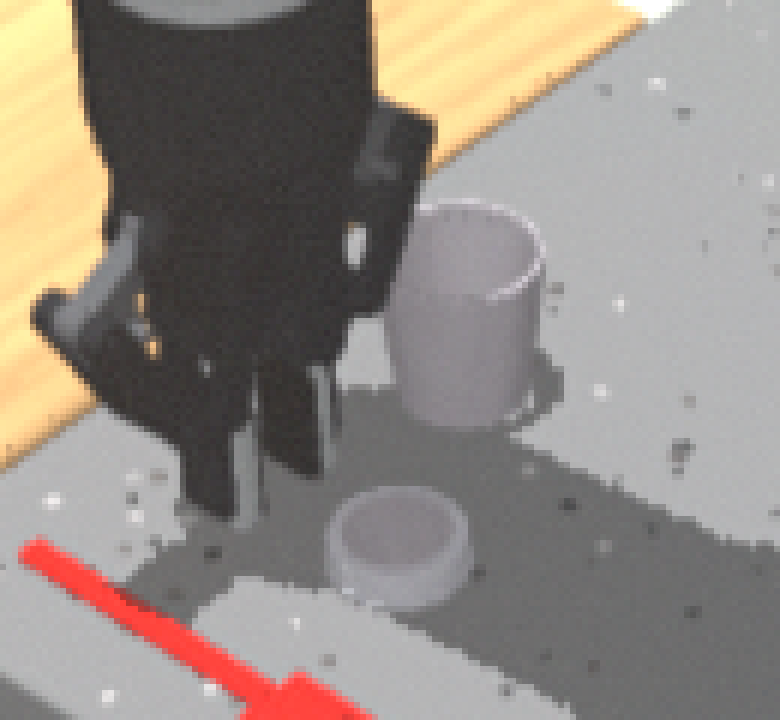

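drive_tool([
  [[0.25, -0.007, 0.002, 0.001, -0.003, 0, 0], [0.25, -0.008, 0.001, 0.001, 0, 0, 0], [0.25, -0.01, 0, 0, 0, 0, 0], [0.25, -0.01, 0, 0, 0, 0, 0], [0.25, -0.01, 0, 0, 0, 0, 0], [0.25, -0.01, 0, 0, 0, 0, 0]],
])

```text
clock: 17.55
position: [663.1, 2.6, 15.8]
ee_rot: [0.744, -0.669, 0.002, -0.0]
contact_force: [-0.4, 0.2, 0.4]
gripper_width: 21.7
```

Run:
```python
from h import *
delta((115,105),15)
tips((60,170),(-50,30),"pics/s18.png",box=(170,290,200,330),zmin=48)
```

```text
slabpos [115.7  -8.3] [663.1   2.6  15.8] w 21.7 F [-0.4  0.2  0.4] t 17.55
delta tool mm [-113.3    0.7    0.5] in goal tool axes [-113.3    0.7    0.8] rot [-0.0026 -0.0019  0.0002] world [-12.7 112.6  -0.8]
tip z low [48.3 49.4 51.7 52.6] xy [104.9  -6.5  59. ]
```

View pics/s18.png

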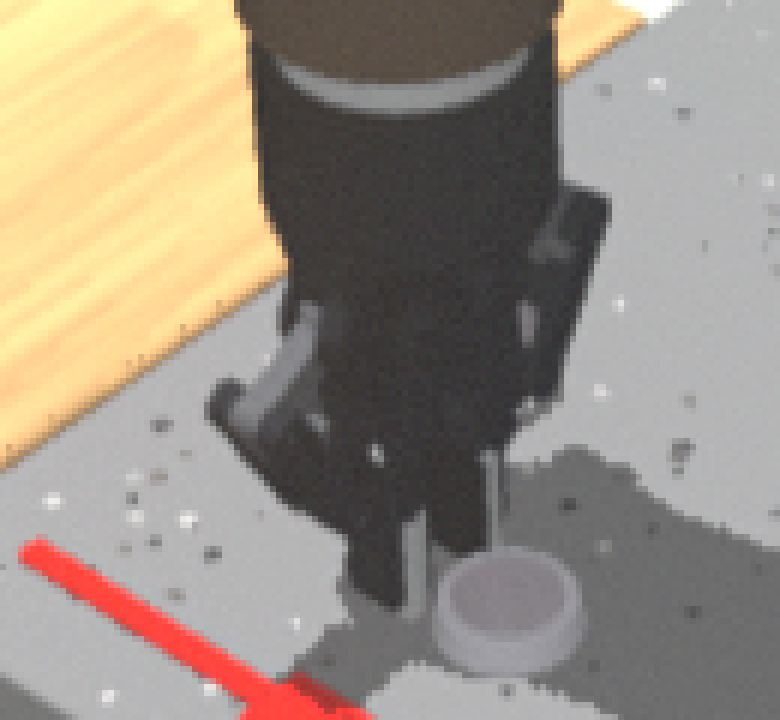

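drive_tool([
  [[0.25, -0.01, 0, 0, 0, 0, 0], [0.25, -0.01, 0, 0, 0, 0, 0], [0.25, -0.01, 0, 0, 0, 0, 0], [0.25, -0.01, 0, 0, 0, 0, 0], [0.25, -0.01, 0, 0, 0, 0, 0], [0.25, -0.01, 0, 0, 0, 0, 0], [0.25, -0.01, 0, 0, 0, 0, 0], [0.25, -0.01, 0, 0, 0, 0, 0], [0.25, -0.01, 0, 0, 0, 0, 0], [0.25, -0.008, 0, 0, 0, 0, 0]],
])

```text
clock: 18.6
position: [651.8, 110.3, 15.8]
ee_rot: [0.744, -0.668, 0.002, -0.001]
contact_force: [-0.2, 0.1, -0.6]
gripper_width: 21.3
```

Run:
```python
from h import *
delta((115,155),15)
tips((60,170),(70,130),"pics/s19.png",box=(240,360,250,380),zmin=48)
```

```text
slabpos [115.8  99.9] [651.8 110.3  15.8] w 21.3 F [-0.2  0.1 -0.6] t 18.6
delta tool mm [-55.1   0.7   0.7] in goal tool axes [-55.1   0.8   0.8] rot [-0.0033 -0.0017  0.0019] world [-6.6 54.7 -0.8]
tip z low [48.1 49.6 51.1 52.6] xy [104.7 101.9  57.9]
```

View pics/s19.png

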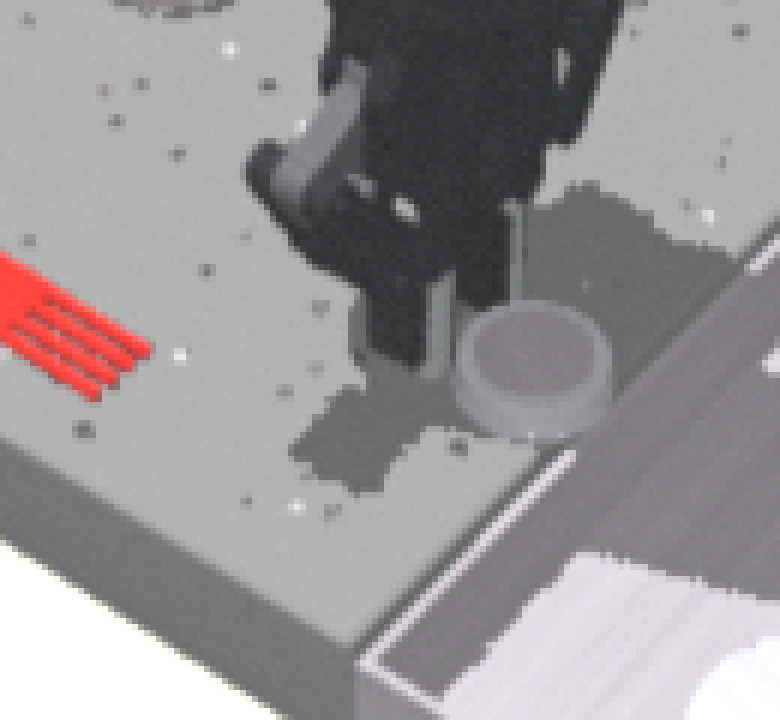

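drive_tool([
  [[0.25, -0.007, 0, 0, 0, 0, 0], [0.25, -0.006, 0, 0, 0, 0, 0], [0.25, -0.005, 0, 0, 0, 0, 0], [0.25, -0.005, 0, 0, 0, 0, 0], [0.25, -0.005, 0, 0, 0, 0, 0], [0.25, -0.005, 0, 0, 0, 0, 0], [0.25, -0.005, 0, 0, 0, 0, 0], [0.25, -0.005, 0, 0, 0, 0, 0], [0.25, -0.005, 0, 0, 0, 0, 0], [0.25, -0.005, 0, 0, 0, 0, 0], [0.25, 0, 0, 0, 0, 0, 0], [0.25, 0, 0, -0.03, 0, 0, 0], [0.25, 0, 0, -0.035, 0, 0, 0], [0.25, 0, 0, -0.035, 0, 0, 0], [0.25, 0, 0, -0.035, 0, 0, 0], [0.25, 0.03, 0, -0.02, 0, 0, 0], [0.25, 0.04, 0, 0, 0, 0, 0], [0.25, 0.04, 0, 0, 0, 0, 0], [0.25, 0.02, 0, 0, 0, 0, 0], [0.25, 0, 0, 0, 0, 0, 0]],
])

```text
clock: 20.65
position: [659.3, 35.6, 177.8]
ee_rot: [0.745, -0.667, 0.002, -0.0]
contact_force: [-0.4, 0.2, 0.3]
gripper_width: 21.3
```

Run:
```python
from h import *
delta((115,155),15)
for n in("scene","top"):
    p,d=arm.get_image(n);cv2.imwrite(f"pics/f_{n}.png",p[:,:,::-1])
```

```text
slabpos [115.4  24.9] [659.3  35.6 177.8] w 21.3 F [-0.4  0.2  0.3] t 20.65
delta tool mm [-130.7    0.3  162.3] in goal tool axes [-130.1    0.4  162.8] rot [-0.0033 -0.0037  0.0048] world [ -14.1  129.4 -162.8]
```

View pics/f_scene.png

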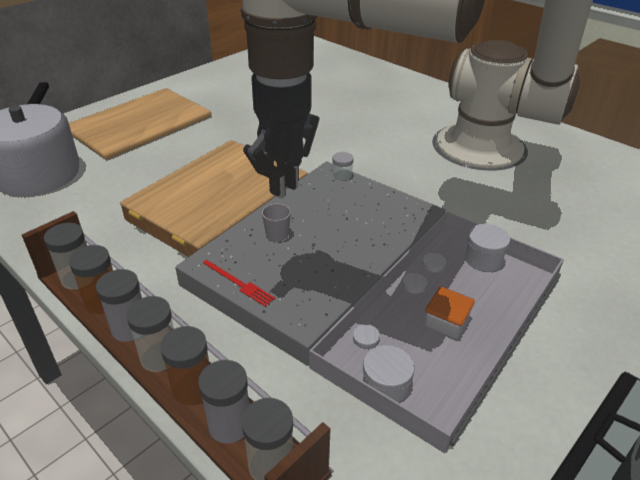

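View pics/f_top.png

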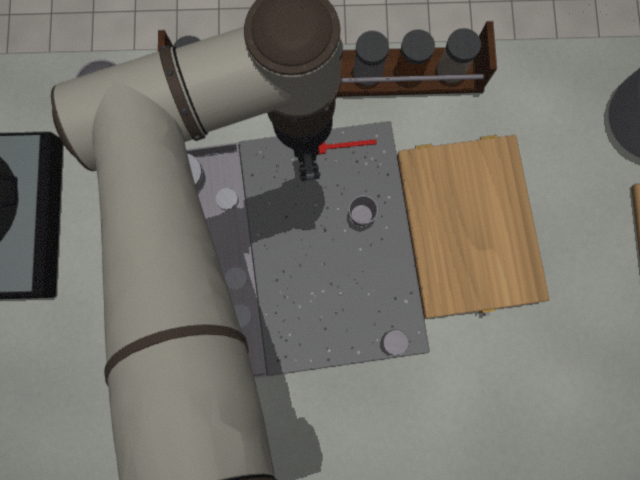

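All three lids lie in the tray, seen in the scene view at about (366,335), (414,283) and (434,262). A quick before/after check on the things to be left alone, then I'll hand in.

Run:
```python
from h import *
a=cv2.imread("pics/scene0.png",0);b=cv2.imread("pics/f_scene.png",0)
for n,(u,v,w,h) in dict(tumbler=(260,200,34,44),salt=(330,150,28,34),fork=(200,256,80,52),dabba1=(464,220,50,54),dabba2=(358,342,60,62),container=(422,284,56,56)).items():
    t=a[v:v+h,u:u+w];s=b[v-10:v+h+10,u-10:u+w+10]
    r=cv2.matchTemplate(s,t,cv2.TM_CCOEFF_NORMED);_,m,_,l=cv2.minMaxLoc(r);print(n,"shift px",l[0]-10,l[1]-10,round(m,3))
arm.job_done()
```

```text
tumbler shift px 0 0 0.997
salt shift px 0 0 0.999
fork shift px 0 0 0.871
dabba1 shift px 0 0 0.914
dabba2 shift px 0 0 0.957
container shift px 0 0 0.403
the job is handed in; nothing more can be done
```

All three lids are in the steel tray. I swept each one along the granite with the two slightly open fingertips and over the edge, without picking any up. The job was handed in at about 20.8 s of the 58 s allowed.

- **Lids:** the last pictures show all three on the tray floor and none on the granite. The fingers were clear of everything, with a final force reading of about 0.5 N; the highest reading at any check was about 1.3 N.
- **Things to leave alone:** comparing the scene picture before and after gave 0 pixel shift for the tumbler, salt pot, fork, both dabbas and the container. The match for the container was weak (0.40), probably because the arm's shadow now falls on that part of the tray; by eye it stands where it was.
- **A disagreement:** the reported TCP height read about 35 mm lower than the fingertips seen by the camera. My first push passed above the near lid and barely moved it. After that I set the height from the camera depth and watched the force.

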